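# Match the odd leg of a folded table and latch its leg frame

### The arm

A 6-joint arm with a two-finger parallel gripper is mounted at the origin on the work surface. World frame = base frame: x ahead of the robot, y to its left, z up, the work surface at z = 0. Lengths are in mm, angles in rad, forces in N, time in s.
With the tool pointing down it reaches from about 325 to 850 mm from the base axis. Payload 15.5 kg.
Tool frame: the origin (TCP) lies at the very end of the fingers, on their centre line; the grasp point (between the pads) lies 19 mm behind it; x points along the fingers, y is the direction in which the jaws open and shut, and the axes are right-handed (so a half turn about x gives the same grasp; the last joint's range is limited). The gripper opens to 91 mm and grips with 3 to 60 N. Pads are 32 mm wide; open, the fingers measure 118 mm over their backs; the gripper's body (76 mm by 178 mm) begins 60 mm behind the grasp point.
Start: joints at [1.167, 0.494, 1.345, -0, 1.302, -0.096], TCP at [189.942, 595.44, 213.915] pointing down, gripper open.
Joint ranges: [-2.91, 2.91], [-0.82, 2.16], [0.22, 2.67], [-1.22, 4.37], [0.12, 2.79], [-3.08, 3.08]. Speed limits (rad/s): [1.89, 1.89, 2.57, 3.01, 3.01, 3.01].

### API

Orientations are given as a unit quaternion [w, x, y, z].
In Python, from workcell import robot, read_camera, camera_info gives the robot as it stands. Calls block until the motion is done:
- robot.move_to(position, orientation): joint-space move of the TCP to a pose.
- robot.move_l(position, feed=150, orientation=None): straight line of the TCP; orientation=None keeps the orientation; feed is the mean speed in mm/s.
- robot.set_joints(angles): joint-space move.
- robot.move_gripper(opening, grip_force=None): finger opening in mm; grip_force is the grip in N (None keeps the last); returns when the fingers have stopped.
- robot.wait(seconds).
- robot.ik(position, orientation): joint angles nearest the present ones, or None.
- robot.get_obs(): the state.
- read_camera(name): name is "scene" or "top" or "wrist"; returns the picture (400x640x3 uint8, red, green, blue); there is no depth.
- camera_info(name): a dict with "intrinsics" (3x3 intrinsics, pixels), "R" (3x3) and "t" (3): a world point X has camera coordinates R X + t. Camera axes: x right, y down, z forward; pixel columns grow to the right and rows downward; lengths in mm; the calibration is good to about 2 mm. A picture is of the moment at which its call begins: read the wrist's pose just before it. camera_info takes no time and is no camera call; for the wrist camera it gives the pose at the moment of the call.
A pose or a line that the arm cannot do raises robot.PlanningError and nothing moves.
- robot.hand_in(): hands the job in, once; it reports no verdict.
The state is a dict: "time_s": time; "joint_pos": joint angles; "dq": joint speeds; "tau": joint torques, N m; "position": TCP position; "tool_rot": TCP orientation; "force": force on the tool from outside, world axes, zero at the start; "ft_torque": the same for the moment, N m; "opening": finger opening in mm.
Only numpy, scipy, OpenCV 4.12 (cv2) and the standard library are available. Lean on these libraries where they do the work, as an engineer would, in place of code of your own. Each camera call takes 0.05 s, during which the arm holds its last target.

### The job

A small folding table lies folded and upside down on the worktop, and one leg of the pair nearest the robot is still one hole longer than its partner. Press in that leg's spring button and slide the leg in until the button pops out of the next hole, so that both legs are the same length, and swing the orange catch all the way round over the cross tube so that the leg frame cannot fall open when it is carried. Leave the other legs at their setting and do not disturb the bowl, the bottle and the tin.

Things in the scene. Friction and masses are not known exactly. Their poses are not given: they have to be found in the camera images.
- folding_table: Small folding table lying folded, upside down, immovable: grey board 560 x 380 mm, 18 mm thick, edge 24 mm high. Origin under its centre, +x from the near leg pair's hinges to the far pair. Near legs run along +x at y = +-130 mm: axes 47 mm above the worktop, tube tops 61 mm, foot rims 73 mm. The far legs (y = +-75 mm, feet from x = +39 mm on) are already right.
- cross_tube (a point): Middle of the near leg pair's cross tube: aluminium, 16 mm round, along the table's y, axis 47 mm and top 55 mm above the worktop.
- leg_long: Leg to be shortened (button starts in hole 1), on either side of the table. Fixed square aluminium outer tube, 28 x 28 mm. Origin on its axis, 14 mm below the flat top face, under hole 1; +x along the tube to the foot, z up. Holes 12 mm wide in the top face at x = 0 (hole 1), -20 (hole 2), -40 mm (hole 3); mouth with flush black plug at x = +12.5 mm, other end at -187 mm.
- leg_long_slide (a joint): How far the inner tube with foot and button of leg_long is pushed in, m: 0 = button in hole 1 (longest), 0.020 = in hole 2, 0.040 = in hole 3; end stops at -0.0015 and 0.0415. About 1 mm of play in a hole; rubs with 1 to 2 N.
- leg_long_button (a joint): How far the button of leg_long is pressed, m: 0 = out, 7 mm proud of the tube top (3 N to start); 0.007 = flush (5 N); 0.0085 = under the tube wall. Under 3.5 mm it locks the tube. Pressed about flush, it slips under the hole's rim when the foot is pushed (5 to 10 N), then stays under the wall by itself and springs out at the next hole unless held down there.
- leg_long_button_top (a point): Top of the domed steel button of leg_long, 10 mm across, on the tube's centre line. It moves with the foot and sinks as it is pressed.
- leg_long_foot (a point): Centre of the outer end face of the foot of leg_long: black rubber disc 52 mm across, 10 mm thick, its rim 12 mm higher than the tube top. The face looks along the leg's +x, 64.5 mm from the button's axis. Pushing it to -x shortens the leg; one finger can hold the button in while the other pushes this face.
- leg_set: Partner leg, already right (button in hole 2). Fixed square aluminium outer tube, 28 x 28 mm. Origin on its axis, 14 mm below the flat top face, under hole 1; +x along the tube to the foot, z up. Holes 12 mm wide in the top face at x = 0 (hole 1), -20 (hole 2), -40 mm (hole 3); mouth with flush black plug at x = +12.5 mm, other end at -187 mm.
- leg_set_slide (a joint): How far the inner tube with foot and button of leg_set is pushed in, m: 0 = button in hole 1 (longest), 0.020 = in hole 2, 0.040 = in hole 3; end stops at -0.0015 and 0.0415. About 1 mm of play in a hole; rubs with 1 to 2 N.
- leg_set_button (a joint): How far the button of leg_set is pressed, m: 0 = out, 7 mm proud of the tube top (3 N to start); 0.007 = flush (5 N); 0.0085 = under the tube wall. Under 3.5 mm it locks the tube. Pressed about flush, it slips under the hole's rim when the foot is pushed (5 to 10 N), then stays under the wall by itself and springs out at the next hole unless held down there.
- leg_set_button_top (a point): Top of the domed steel button of leg_set, 10 mm across, on the tube's centre line. It moves with the foot and sinks as it is pressed.
- leg_set_foot (a point): Centre of the outer end face of the foot of leg_set: black rubber disc 52 mm across, 10 mm thick, its rim 12 mm higher than the tube top. The face looks along the leg's +x, 64.5 mm from the button's axis. Pushing it to -x shortens the leg; one finger can hold the button in while the other pushes this face.
- catch (a joint): Angle of the orange turn catch, rad: 0 = open, arm along the table's +y; grows clockwise seen from above; 1.571 = stop, arm along the table's +x, square over the cross tube. Starts between -0.1 and 0.6. Stiff enough to stay where it is left (0.05 N m).
- catch_pivot (a point): Axis of the catch at the underside of its arm, 58 mm above the worktop, on a post at x = -176, y = 0 mm in the table's frame. The arm is 18 mm wide, 8 mm thick and 64 mm long from this axis.
- catch_tip (a point): Top of the upright tab at the end of the catch's arm, 60 mm from its axis and 82 mm above the worktop. The tab is 18 mm wide, 8 mm thick along the arm and stands 16 mm above the arm.
- bowl: White bowl, 72 mm across, 36 mm high, on the table's board between the far legs. Origin under its centre. Bystander.
- soap: White bottle, 64 mm across, 170 mm high, on the worktop. Origin under its centre. Bystander.
- tin: Tin with a green label, 74 mm across, 110 mm high, on the worktop. Origin under its centre. Bystander.

How it is judged (in metres and radians):
At the end, for the whole second after the job is handed in: Both near legs sit at hole 2 (slide 17.5 to 22.5 mm) with their buttons popped out (less than 1.5 mm in), the catch is within 0.17 rad (10 degrees) of its stop over the cross tube, and the bowl, bottle and tin stand within 30 mm of their starting places (value of joint leg_long_slide between 0.0175 and 0.0225 m and value of joint each of leg_long_button, leg_set_button below 0.0015 m and value of joint leg_set_slide between 0.0175 and 0.0225 m and value of joint catch above 1.4 rad and distance of each of bowl, soap, tin from where it was at the start of the episode below 0.03 m); the robot touches nothing.
It fails at once if the bowl is tipped or knocked away (angle between bowl's own z axis and vertical above 0.5 rad or distance of bowl from where it was at the start of the episode above 0.05 m).
It fails at once if the bottle is tipped or knocked away (angle between soap's own z axis and vertical above 0.5 rad or distance of soap from where it was at the start of the episode above 0.05 m).
It fails at once if the tin is tipped or knocked away (angle between tin's own z axis and vertical above 0.5 rad or distance of tin from where it was at the start of the episode above 0.05 m).
It also fails if it takes over 58 s, if anything falls off the work surface, if the arm or the gripper's body presses on something with over 40 N, if the wrist force passes 120 N, or if a joint passes its speed limit or range.

## Working session

There is one attempt and no reset: what is moved stays moved. The work goes in short steps, each a Python script; the robot and the scene stay as the last script left them, time stands still between calls to the robot, and variables do not carry over. Pictures are saved under pics/ and viewed, and the job is handed in when it is done.

```bash
ls; mkdir -p pics
python3 - <<'E'
from workcell import robot, read_camera, camera_info
import cv2
for n in ["scene","top","wrist"]:
    ci=camera_info(n); im=read_camera(n); cv2.imwrite(f"pics/a_{n}.png",im[:,:,::-1])
    print(n,ci)
print(robot.get_obs())
E
```

```text
pics
scene {'intrinsics': array([[375.38477508,   0.        , 325.80524702],
       [  0.        , 375.38477508, 203.99617951],
       [  0.        ,   0.        ,   1.        ]]), 'R': array([[-0.17173333,  0.98513725, -0.00350091],
       [ 0.74174441,  0.12696373, -0.65855557],
       [-0.64832314, -0.11569273, -0.75252395]]), 't': array([ 122.09326724, -433.31077265, 1516.82322249])}
top {'intrinsics': array([[455.33339786,   0.        , 309.17098596],
       [  0.        , 455.33339786, 198.77623817],
       [  0.        ,   0.        ,   1.        ]]), 'R': array([[ 0.00825371, -0.99995971,  0.00352776],
       [-0.99543118, -0.00855183, -0.09509802],
       [ 0.09512436, -0.00272673, -0.99546166]]), 't': array([ -23.59264441,  640.93289828, 1290.02901715])}
wrist {'intrinsics': array([[308.7182465 ,   0.        , 325.9272241 ],
       [  0.        , 308.7182465 , 199.57740735],
       [  0.        ,   0.        ,   1.        ]]), 'R': array([[ 3.04342781e-01,  9.52562436e-01, -5.25647442e-04],
       [ 9.21811531e-01, -2.94378726e-01,  2.52199656e-01],
       [ 2.40081180e-01, -7.72396926e-02, -9.67675078e-01]]), 't': array([-623.77092165,  -29.052578  ,  389.86495107])}
{'time_s': 0.15, 'joint_pos': array([ 1.16645896e+00,  4.94071493e-01,  1.34600249e+00, -1.22528743e-05,
        1.30248601e+00, -9.54904186e-02]), 'dq': array([ 5.56095075e-04, -1.19077546e-03, -9.24918656e-04,  5.31062243e-04,
        2.60794416e-05, -1.50463330e-03]), 'tau': array([ 1.39346477e-03, -8.79199791e+01, -3.82048023e+01,  7.09145749e-02,
        5.00147254e-02,  4.44098100e-05]), 'position': array([189.85233508, 595.15343035, 213.45129191]), 'tool_rot': array([ 0.69861203,  0.10842685,  0.69877311, -0.10909168]), 'force': array([0.71072231, 0.42119507, 0.7414374 ]), 'ft_torque': array([-0.07426735,  0.00405633, -0.01232866]), 'opening': 91.33211715756218}
```

View pics/a_scene.png

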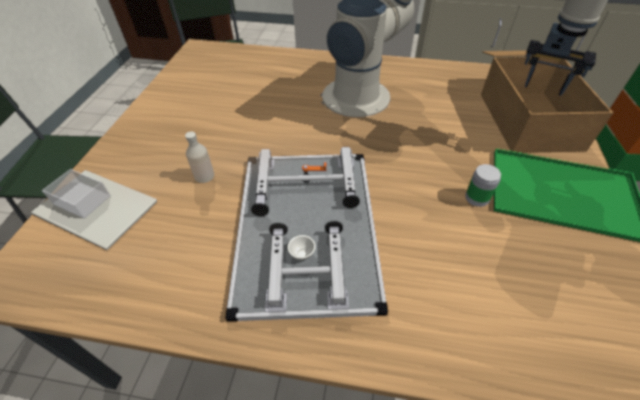

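View pics/a_top.png

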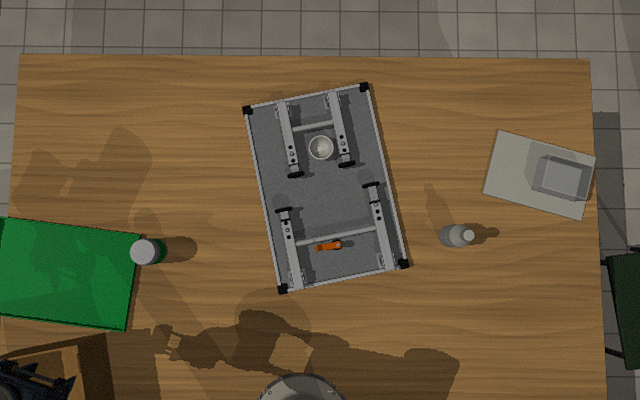

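View pics/a_wrist.png

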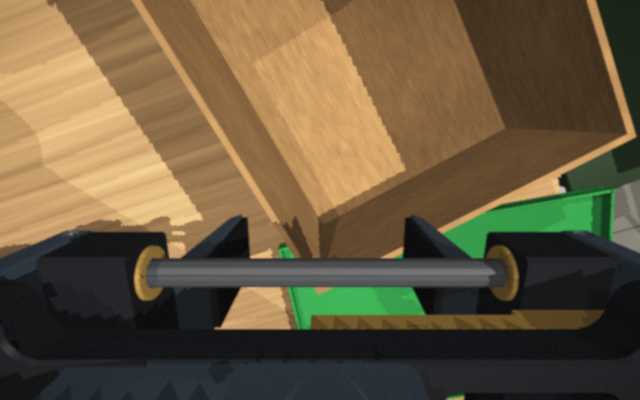

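The top view shows the table with its black corners near (282,289), (404,264), (247,109) and (364,87). The orange catch is near (328,246), the near feet are near (284,210) and (371,186), and the bowl is at (320,147). Next I compute the table frame and take a close look with the wrist camera.

```bash
cat > h.py <<'E'
from workcell import robot, read_camera, camera_info
import numpy as np, cv2
from scipy.spatial.transform import Rotation as Ro
def ray(ci,u,v,z):
    K,R,t=[np.array(ci[k]) for k in("intrinsics","R","t")]
    c=-R.T@t; d=R.T@np.linalg.solve(K,[u,v,1]); return c+d*(z-c[2])/d[2]
def proj(ci,X):
    K,R,t=[np.array(ci[k]) for k in("intrinsics","R","t")]
    p=K@(R@np.array(X)+t); return p[:2]/p[2]
def quat(yaw,tilt=None):
    # tool x down; tool y (jaw) at yaw
    x=np.array([0,0,-1.]); y=np.array([np.cos(yaw),np.sin(yaw),0]); z=np.cross(x,y)
    q=Ro.from_matrix(np.c_[x,y,z]).as_quat(); return q[[3,0,1,2]]
E
python3 - <<'E'
from h import *
ci=camera_info("top"); im=cv2.imread("pics/a_top.png"); 
hsv=cv2.cvtColor(im,cv2.COLOR_BGR2HSV)
m=(im.max(2)<45).astype(np.uint8); m[:75]=0;m[300:]=0;m[:,:235]=0;m[:,420:]=0
n,l,s,c=cv2.connectedComponentsWithStats(m)
for i in range(1,n):
    if s[i,4]>15: print(s[i],c[i],ray(ci,*c[i],24)[:2].round(1),ray(ci,*c[i],60)[:2].round(1))
o=((hsv[...,0]<14)&(hsv[...,1]>200)&(hsv[...,2]>120)).astype(np.uint8)
n,l,s,c=cv2.connectedComponentsWithStats(o)
for i in range(1,n):
    if s[i,4]>15: print('or',s[i],c[i],ray(ci,*c[i],66)[:2].round(1))
cv2.imwrite("pics/a_zoom.png",cv2.resize(im[75:300,235:420],None,fx=2.6,fy=2.6,interpolation=cv2.INTER_CUBIC))
for n,u,v in(("bowl",320,147),("soap",456,236),("tin",148,252)): print(n,ray(ci,u,v,50).round(0))
E
```

```text
[359  82  11  10  77] [363.46753247  86.50649351] [ 979.9 -177.6] [ 967.3 -173.1]
[242 105  11  10  78] [247.03846154 109.97435897] [905.  168.4] [894.4 163.4]
[290 120  11   7  23] [295.08695652 123.7826087 ] [864.4  25.3] [854.9  24.2]
[338 160  18   8  93] [347.         163.80645161] [ 745.9 -128.5] [ 739.6 -125.4]
[287 167  18  11  93] [296.06451613 173.98924731] [714.4  20.8] [708.9  19.8]
[362 182  18   6  67] [370.62686567 184.32835821] [ 685.7 -197.6] [ 681.1 -192.6]
[369 199  12   5  22] [374.45454545 201.27272727] [ 636.1 -208.6] [ 632.8 -203.3]
[275 207  18   6  68] [283.57352941 209.33823529] [610.2  56. ] [607.7  54. ]
[281 214  10  11  28] [286.07142857 219.89285714] [579.6  48.3] [577.9  46.6]
[333 239  10   4  16] [336.75   240.1875] [522.2 -98.9] [522.  -96.6]
[398 258  12  11  94] [403.05319149 262.9893617 ] [ 458.4 -289.9] [ 460.  -282.4]
[277 283  11  12  92] [282.48913043 288.36956522] [383.6  56. ] [387.2  54.1]
or [325 243  10   7  28] [328.42857143 246.28571429] [504.8 -73. ]
bowl [790. -48.  50.]
soap [ 537. -436.   50.]
tin [484. 435.  50.]
```

View pics/a_zoom.png

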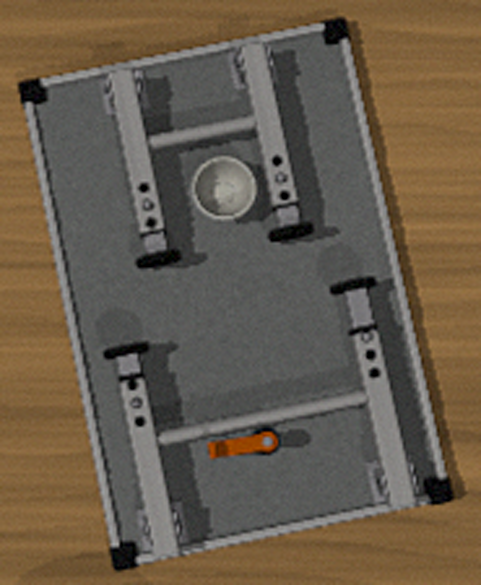

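The leg at table y = -130 (world right) is the long one: its foot reaches about 20 mm farther than its partner's. The table yaw is about 0.212 rad. Now I'll take wrist close-ups.

```bash
cat >> h.py <<'E'
YAW=0.2122; C=np.array([681.7,-60.8])
def w(x,y): return C+np.array([[np.cos(YAW),-np.sin(YAW)],[np.sin(YAW),np.cos(YAW)]])@np.array([x,y])
def tb(X): return np.array([[np.cos(YAW),np.sin(YAW)],[-np.sin(YAW),np.cos(YAW)]])@(np.array(X)[:2]-C)
E
python3 - <<'E'
from h import *
o=robot.get_obs(); ci=camera_info("wrist"); R=np.array(ci["R"]);cc=-R.T@ci["t"]
q=np.array(o["tool_rot"]); T=Ro.from_quat(q[[1,2,3,0]]).as_matrix()
print("cam in tool",T.T@(cc-o["position"]),"axis",T.T@R[2], "jaw",T[:,1])
p=robot
for pos,y in(((*w(-90,-130),63),YAW),((*w(-90,-130),63),YAW+np.pi),((*w(-116,0),68),YAW-1.57),((*w(-176,60),68),YAW)):
    s=robot.ik(pos,quat(y)); print(pos,y,None if s is None else np.round(s,2))
E
```

```text
cam in tool [-170.88120107   -0.83684042  -69.9373404 ] axis [9.67650821e-01 4.84914271e-04 2.52292793e-01] jaw [ 0.30395707  0.95268524 -0.00096406]
(np.float64(621.0981437312562), np.float64(-206.8390872909801), 63) 0.2122 [-0.41  0.7   1.41  0.    1.03 -0.62]
(np.float64(621.0981437312562), np.float64(-206.8390872909801), 63) 3.3537926535897933 [-0.41  0.7   1.41 -0.    1.03  2.52]
(np.float64(568.3018873682533), np.float64(-85.23088315140697), 68) -1.3578000000000001 [-0.25  0.6   1.62 -0.    0.92  1.11]
(np.float64(497.01102748041535), np.float64(-39.2133506615761), 68) 0.2122 [-0.2   0.53  1.81  0.    0.8  -0.41]
```

Run:
```python
from h import *
p=robot.get_obs()["position"]
robot.move_l([p[0],p[1],300],feed=200)
robot.move_to([*w(-100,-85),210],quat(YAW))
robot.wait(0.2)
ci=camera_info("wrist"); im=read_camera("wrist"); cv2.imwrite("pics/b.png",im[:,:,::-1])
import pickle; pickle.dump(ci,open("b.pkl","wb"))
o=robot.get_obs();print(o["time_s"],o["position"],o["force"])
for n,X in dict(btn=(*w(-92,-130),68),foot=(*w(-28,-130),47),piv=(*w(-176,0),66),tip=(*w(-176,60),82)).items(): print(n,proj(ci,X).round(1))
```

```text
4.0333 [ 601.93645023 -164.67943274  210.02179323] [-0.92901189 -0.05113776 -0.4126953 ]
btn [332.7 229.8]
foot [388.4 223.4]
piv [247.3 103.3]
tip [238.4  30.8]
```

View pics/b.png

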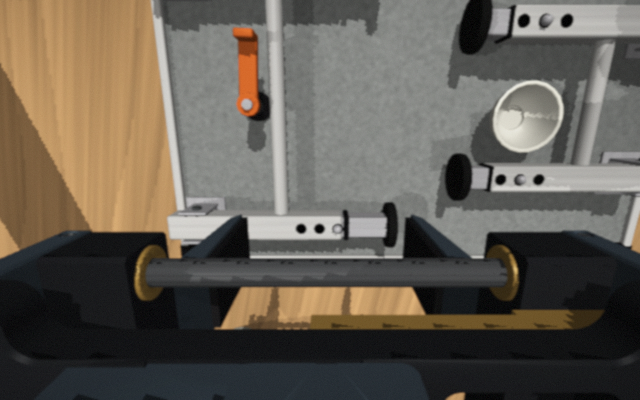

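Run:
```python
from h import *
import pickle; ci=pickle.load(open("b.pkl","rb")); im=cv2.imread("pics/b.png")
cr=im[195:250,240:420]; cv2.imwrite("pics/b_zoom.png",cv2.resize(cr,None,fx=4.4,fy=4.4,interpolation=cv2.INTER_CUBIC))
g=im.max(2); m=(g<60).astype(np.uint8); m[:205]=0;m[245:]=0;m[:,:285]=0;m[:,405:]=0
n,l,s,c=cv2.connectedComponentsWithStats(m)
for i in range(1,n):
    if s[i,4]>8: print(s[i],c[i].round(1),tb(ray(ci,*c[i],61)).round(1))
hsv=cv2.cvtColor(im,cv2.COLOR_BGR2HSV)
o=((hsv[...,0]<14)&(hsv[...,1]>180)&(hsv[...,2]>100)).astype(np.uint8)
n,l,s,c=cv2.connectedComponentsWithStats(o)
for i in range(1,n):
    if s[i,4]>8: print('or',s[i],c[i].round(1))
for n,u,v,z in(("piv",247,104,66),("tabtop",243,32,82),("btn",338,229,66),("footR top",397,220,60),("tubeTopEdge",320,213,61),("tubeLow",320,241,61),("mouth",346,228,61)): print(n,tb(ray(ci,u,v,z)).round(1))
```

```text
[382 205  16  40 458] [390.4 224.5] [ -28.8 -126.4]
[343 210   6  31 121] [345.4 224.9] [ -78.  -126.8]
[297 225   8   8  53] [300.6 228.3] [-127.  -130.8]
[315 225   9   8  56] [319.  228.3] [-106.9 -130.8]
or [234  28  20  10 162] [243.3  32.8]
or [ 238   41   22   75 1184] [248.3  75.4]
piv [-176.3   -0.6]
tabtop [-172.   59.]
btn [ -86.3 -129.8]
footR top [ -21.6 -121.6]
tubeTopEdge [-105.7 -113.2]
tubeLow [-105.9 -145.7]
mouth [ -77.3 -130.4]
```

View pics/b_zoom.png

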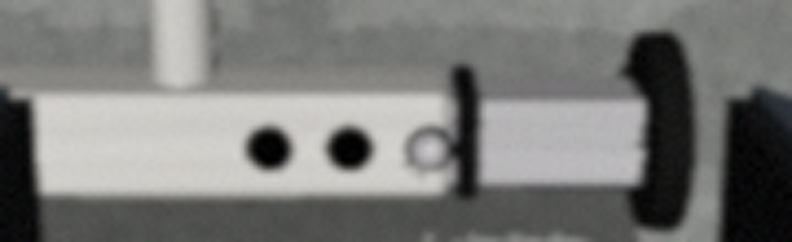

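The wrist view puts holes 2 and 3 at (319,228) and (301,228), so x = -106.9 and -127.0, 20 mm apart as expected. The button is at (338,229), x = -86.9. The foot face is at x = -22, which matches the given 64.5 mm. The pivot is at (-176,-1), and the catch angle is about 0.06. Next I press the button.

```bash
cat >> h.py <<'E'
LY=-130.6
def st(s=""):
    o=robot.get_obs(); print(s,round(o["time_s"],2),tb(o["position"]).round(1),o["position"][2].round(2),"F",np.round([o["force"][:2]@[np.cos(YAW),np.sin(YAW)],o["force"][:2]@[-np.sin(YAW),np.cos(YAW)],o["force"][2]],1),"op",round(o["opening"],1)); return o
E
python3 - <<'E'
from h import *
q=quat(YAW)
robot.move_gripper(60)
robot.move_to([*w(-50.2,LY),110],q); st("above")
robot.move_l([*w(-50.2,LY),72],feed=60); st("72")
for z in(67,65,63,62,61.3):
    robot.move_l([*w(-50.2,LY),z],feed=20); robot.wait(.1); st(z)
E
```

```text
above 5.23 [ -50.4 -130.4] 110.43 F [ 0.2 -0.2  0.8] op 60.3
72 6.02 [ -50.1 -130.7] 72.11 F [0.1 0.1 0.5] op 59.6
67 6.52 [ -50.1 -130.7] 67.19 F [ 0.4 -2.3  2.5] op 60.2
65 6.87 [ -50.1 -130.7] 65.1 F [ 1.2 -0.9  3.4] op 59.9
63 7.22 [ -50.1 -130.7] 63.04 F [ 1.3 -1.   3.9] op 60.1
62 7.57 [ -50.2 -130.6] 62.01 F [ 1.2 -1.4  3.5] op 59.9
61.3 7.92 [ -50.1 -130.6] 61.45 F [ 0.6 -1.2  6.7] op 60.2
```

The force matches the button spring, about 3 N rising to 5 N. Next I push the foot in small steps.

Run:
```python
from h import *
for x in(-52,-53,-54,-55,-56,-57,-58,-60):
    robot.move_l([*w(x,LY),61.3],feed=15); o=st(x)
    f=o["force"]; 
    if np.hypot(f[0],f[1])>25: break
```

```text
-52 8.18 [ -51.9 -130.7] 61.33 F [ 2.3 -1.   4.1] op 60.5
-53 8.43 [ -52.6 -130.7] 61.4 F [ 4.4 -1.3  4.8] op 60.0
-54 8.68 [ -54.  -130.5] 61.3 F [ 3.6 -0.5  4.3] op 60.0
-55 8.93 [ -55.1 -130.5] 61.29 F [ 2.2 -0.1  5.4] op 59.9
-56 9.18 [ -56.1 -130.6] 61.29 F [ 2.7 -0.8  5.3] op 60.0
-57 9.43 [ -56.9 -130.5] 61.32 F [ 5.7 -0.9  4.6] op 60.1
-58 9.68 [ -57.3 -130.6] 61.32 F [ 7.8 -0.1  2.5] op 59.9
-60 9.97 [ -60.  -130.5] 61.3 F [ 4.3 -0.1  4.9] op 59.9
```

Run:
```python
from h import *
im=read_camera("wrist"); cv2.imwrite("pics/c.png",im[:,:,::-1])
im=read_camera("scene"); cv2.imwrite("pics/c2.png",cv2.resize(im[130:230,220:400,::-1],None,fx=4,fy=4,interpolation=cv2.INTER_CUBIC))
```

```text
(no output)
```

View pics/c.png

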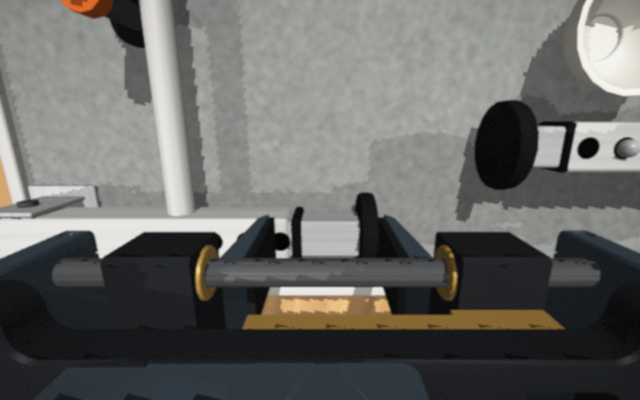

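View pics/c2.png

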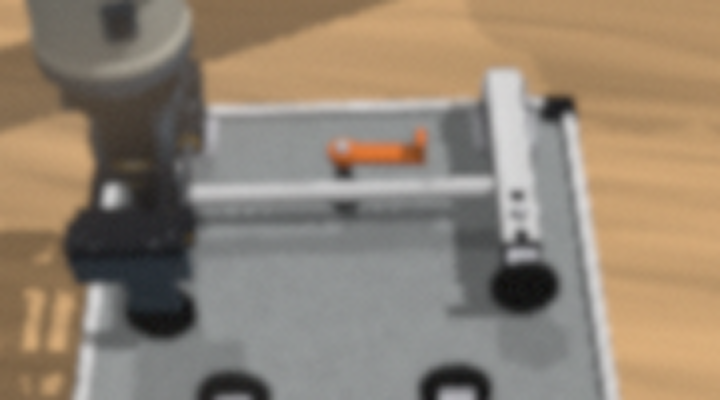

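Hole 1 (282,240) is now dark beside the plug, so the button is under the wall and the foot has moved about 8 mm. I'll raise the tip 5 mm so the button can lock in hole 2, then push on until the force rises.

Run:
```python
from h import *
robot.move_l([*w(-60,LY),66],feed=40); st()
for x in(-64,-67,-69,-70,-71,-72,-73,-74,-75):
    robot.move_l([*w(x,LY),66],feed=20); o=st(x)
    if o["force"][0]>14: break
robot.wait(.1);st()
im=read_camera("wrist"); cv2.imwrite("pics/d.png",im[:,:,::-1])
```

```text
10.33 [ -60.5 -130.4] 65.92 F [-0.   0.1  0.1] op 60.0
-64 10.68 [ -64.5 -130.5] 65.86 F [-0.3  0.2 -1. ] op 60.3
-67 10.98 [ -67.5 -130.6] 66.11 F [-0.5 -0.5  2.5] op 59.9
-69 11.23 [ -69.2 -130.6] 66.02 F [-0.6 -0.7  1.6] op 60.1
-70 11.48 [ -69.8 -130.6] 66.1 F [-0.2  1.   3.5] op 60.0
-71 11.73 [ -70.9 -130.6] 66.08 F [ 1.6 -0.1  3.3] op 60.1
-72 11.98 [ -72.  -130.7] 66.02 F [ 1.9 -0.5  3.4] op 60.1
-73 12.23 [ -72.8 -130.7] 66.12 F [ 2.4 -1.1  3.9] op 60.4
-74 12.48 [ -73.9 -130.7] 66.1 F [ 4.3 -0.1  3.3] op 59.7
-75 12.73 [ -74.7 -130.7] 66.09 F [5.1 0.  3.2] op 59.7
 12.83 [ -74.7 -130.7] 66.09 F [ 4.5 -0.6  4.1] op 59.8
```

View pics/d.png

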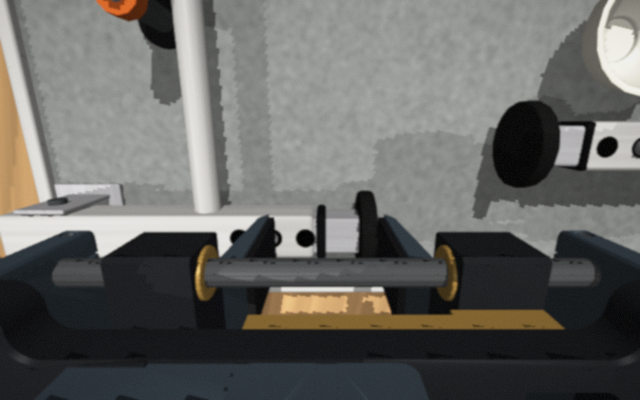

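The 3.5 N upward force suggests the button has popped up against the finger at hole 2. I'll back off and check.

Run:
```python
from h import *
import pickle
robot.move_l([*w(-72.5,LY),66],feed=30)
robot.move_l([*w(-72.5,LY),110],feed=80)
robot.move_to([*w(-110,-75),210],quat(YAW)); robot.wait(.15); st()
ci=camera_info("wrist"); im=read_camera("wrist")[:,:,::-1].copy(); cv2.imwrite("pics/e.png",im); pickle.dump(ci,open("e.pkl","wb"))
c=cv2.resize(im[180:240,220:420],None,fx=4,fy=4,interpolation=cv2.INTER_CUBIC)
c2=cv2.resize(im[10:130,180:380],None,fx=2.8,fy=2.8,interpolation=cv2.INTER_CUBIC)
cv2.imwrite("pics/e_z.png",np.vstack([c,cv2.copyMakeBorder(c2,0,0,0,800-c2.shape[1],cv2.BORDER_CONSTANT)]))
g=im.max(2); m=(g<60).astype(np.uint8); m[:195]=0;m[240:]=0;m[:,:285]=0;m[:,405:]=0
n,l,s,c=cv2.connectedComponentsWithStats(m)
for i in range(1,n):
    if s[i,4]>8: print(s[i],c[i].round(1),tb(ray(ci,*c[i],61)).round(1))
```

```text
14.53 [-110.3  -75.1] 208.6 F [ 0.2 -0.8 -0.7] op 60.3
[374 211  29  29 480] [386.  227.1] [ -44.5 -119.2]
[343 219  15  21 140] [352.4 231.9] [ -81.1 -124.7]
[307 234   8   6  43] [310.6 236.7] [-127.  -130.4]
```

View pics/e_z.png

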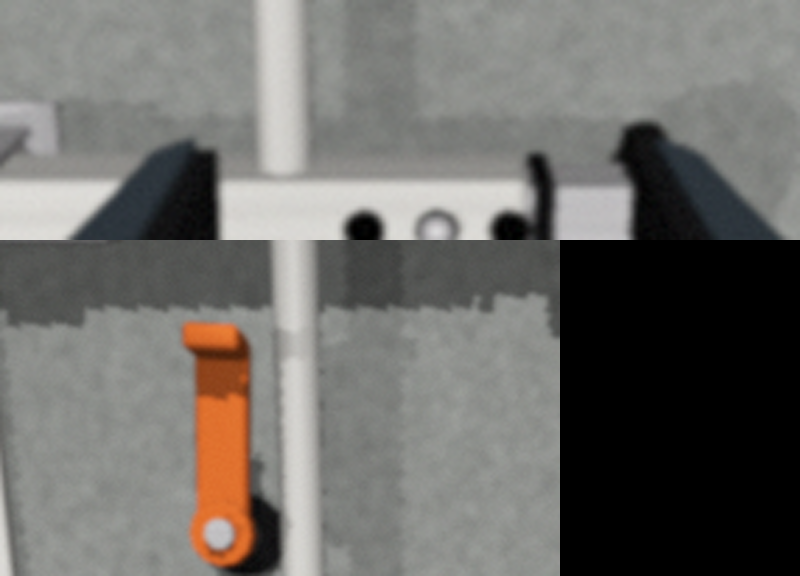

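The button has popped out in hole 2: it shows as a light disc between dark holes 3 and 1. Next is the catch.

Run:
```python
from h import *
P=np.array([-176,-0.3])
def pose(a,r=60): return w(*(P+r*np.array([np.sin(a),np.cos(a)]))),quat(YAW-a)
robot.move_gripper(30)
xy,q=pose(.06); robot.move_to([*xy,120],q); 
robot.move_l([*xy,70],feed=60); st("down")
for a in list(np.arange(.2,1.45,.15))+[1.5,1.58,1.62,1.66,1.70]:
    xy,q=pose(a); robot.move_l([*xy,70],feed=50,orientation=q); o=st(round(a,2))
    if np.hypot(*o["force"][:2])>8: break
```

```text
down 16.93 [-172.2   59.5] 70.24 F [-0.5 -0.6  0.7] op 29.8
0.2 17.24 [-163.9   58.5] 70.27 F [-0.  -0.5 -0.2] op 29.6
0.35 17.57 [-155.7   56.1] 70.06 F [-0.   1.2 -0. ] op 30.2
0.5 17.91 [-147.6   52.5] 69.98 F [0.3 0.2 0.1] op 29.8
0.65 18.24 [-140.    47.6] 69.96 F [0.  0.4 0. ] op 30.2
0.8 18.57 [-133.3   41.7] 69.96 F [ 0.2 -1.   0.2] op 29.7
0.95 18.91 [-127.5   34.8] 69.95 F [-0.3  0.2 -0.8] op 30.3
1.1 19.24 [-122.8   27.2] 69.96 F [-0.5 -0.3 -0.8] op 29.8
1.25 19.57 [-119.3   18.9] 69.95 F [-0.7  0.6  0.4] op 30.1
1.4 19.91 [-117.1   10.2] 69.95 F [-1.5  0.   0.2] op 29.8
1.5 20.18 [-116.3    4.2] 69.98 F [-0.1  1.   0.2] op 29.8
1.58 20.43 [-116.1   -0.7] 69.99 F [-0.5  0.5 -0. ] op 30.4
1.62 20.68 [-116.1   -3.1] 69.99 F [ 0.1 -0.4  0.1] op 29.8
1.66 20.93 [-116.3   -5.6] 69.99 F [-0.6  0.8  0.4] op 29.9
1.7 21.18 [-116.9   -6.2] 69.82 F [ 1.6 14.4  2.5] op 29.6
```

The stop was felt (14 N). I back off, rise and verify.

Run:
```python
from h import *
P=np.array([-176,-0.3]); a=1.62
xy=w(*(P+60*np.array([np.sin(a),np.cos(a)]))); q=quat(YAW-1.62)
robot.move_l([*xy,70],feed=40,orientation=q); st()
robot.move_l([*xy,130],feed=80)
robot.move_to([*w(-110,-60),300],quat(YAW)); robot.wait(.2); st()
ci=camera_info("wrist"); im=read_camera("wrist")[:,:,::-1].copy(); cv2.imwrite("pics/f.png",im)
t=read_camera("top"); cv2.imwrite("pics/f_top.png",t[:,:,::-1])
print([proj(ci,(*w(x,y),z)).round(1) for x,y,z in((-176,0,66),(-116,0,82),(-107,-130.6,68),(-107,130,68))])
hsv=cv2.cvtColor(im,cv2.COLOR_BGR2HSV); o=((hsv[...,0]<14)&(hsv[...,1]>180)&(hsv[...,2]>90)).astype(np.uint8)
n,l,s,c=cv2.connectedComponentsWithStats(o)
for i in range(1,n):
    if s[i,4]>8: print('or',s[i],c[i].round(1),tb(ray(ci,*c[i],66)))
a0=cv2.imread("pics/a_top.png"); d=cv2.absdiff(a0,t[:,:,::-1].copy()).max(2)
for n,(u,v) in dict(bowl=(320,147),soap=(456,236),tin=(148,252)).items(): print(n,d[v-14:v+14,u-18:u+18].max())
cv2.imwrite("pics/f_z.png",cv2.resize(im[0:240,130:430],None,fx=2.4,fy=2.4,interpolation=cv2.INTER_CUBIC))
```

```text
21.44 [-116.    -3.2] 70.04 F [-0.2 -0.  -0.5] op 29.8
 24.1 [-110.1  -59.8] 299.67 F [-0.9 -0.6 -1.1] op 30.1
[array([273.9, 127.3]), array([320.7, 127.6]), array([327.9, 224.7]), array([328.1,  12.6])]
or [267 119  57  18 701] [296.6 127.8] [-147.04104357   -0.59271962]
bowl 31
soap 113
tin 28
```

View pics/f_z.png

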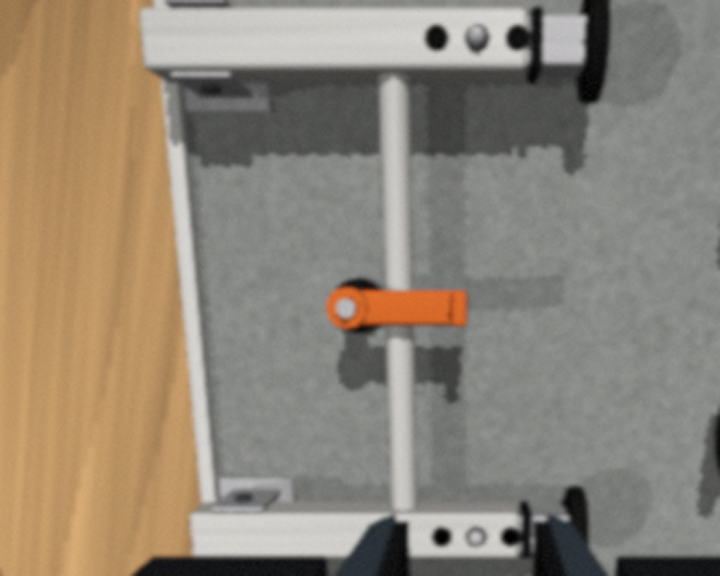

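View pics/f_top.png

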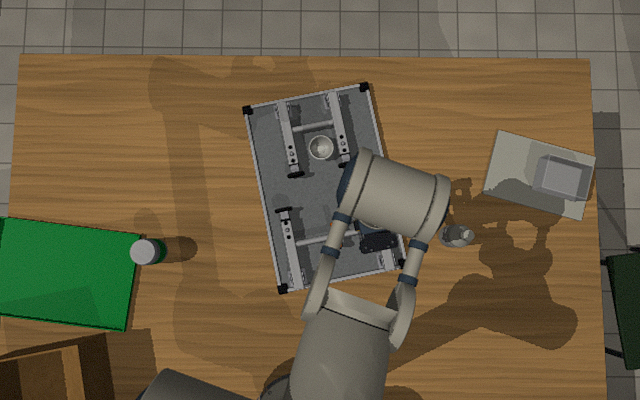

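The close-up shows both near buttons in the middle hole and the catch square over the cross tube. In the top view the bowl, bottle and tin stand where they were; the pixel change at the bottle looks like the arm's shadow.

```bash
python3 -c "
from h import *
st(); print(robot.hand_in())"
```

```text
24.2 [-110.   -59.9] 299.8 F [-0.5 -0.5 -0.2] op 30.0
the job is handed in; nothing more can be done
None
```

The long leg, on the right as seen from the robot (table y = -130 mm), now sits at hole 2 like its partner. The orange catch is at its stop over the cross tube. I handed the job in at 24.2 s of the allowed 58 s.

- **Leg:** I pressed the button flush with one finger (about 4–7 N) and pushed the foot in with the other until the button slipped under the wall. I then raised the finger 5 mm and pushed on until the button popped up in hole 2.
- **Catch:** I straddled the tab with the fingers and swung it round until I felt the stop (14 N), then backed off.

**Last checks:**
- **Wrist picture:** it shows both near buttons out in the middle hole and the catch arm along the table's +x over the tube.
- **Robot:** it was clear of everything, 300 mm up, with about zero force.
- **Bystanders:** the bowl and tin are unchanged in the top view. At the bottle, the before/after comparison showed a pixel change of 113. It still stands at the same pixel, about (457, 236), so I took that as the arm's shadow without a separate check.

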